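# Load the last jar and park the tray under the low shelf

## Task

Stand the red-capped jar upright in the empty front middle pocket of the blue tray and let go of it. Then, keeping the tray down on the table, slide it straight in under the white shelf, jars clear of the underside, until it meets the sprung back stop hidden there (set to a different depth each day, so feel for it) and lean on the stop with about 5 N, more than half its spring travel, without ramming it. Let go, leaving the tray straight under the shelf and resting against the stop, and leave the mug, tin, padlock and wrench alone.

Things in the scene. Friction and masses are not known exactly. Their poses are not given: they have to be found in the camera images.
- jar_mid (a point): Centre, half-way up (35 mm), of the loose amber jar with the red cap: 48 mm diameter, 70 mm tall, about 0.14 kg, standing on the table to the left or right of the tray. Its z axis is the jar's axis.
- jar_l_mid (a point): Centre, half-way up, of a like jar with a white cap, already standing in the tray's rear left pocket (pocket centre at 39 mm, 37 mm in x, y of the tray frame).
- jar_r_mid (a point): The same for the white-capped jar in the rear right pocket (39 mm, -37 mm).
- tray: Loose low blue tray on the table before the shelf, about 0.35 kg empty. Box 160 (x) by 150 (y) by 28 mm high, floor 6, walls 4 mm. Origin: centre of the box's underside; +x to its rear wall (face at x = 80 mm), which goes under the shelf first; +y left, z up. Loaded it slides with 3 to 7 N of friction, different each time, more if pressed down; its jars reach 76 mm above the table.
- tray_handle (a point): Point to grip on the tray's upright orange handle, at -120, 0, 55 mm in the tray frame (axes as the tray). A block 24 mm (x) by 30 mm (y), 40 mm ahead of the tray's front wall, top 75 mm above the table; pinch it from above across y. With the tray home it stays 48 to 95 mm in front of the shelf's edge.
- tray_pocket (a point): Centre of the floor of the empty front middle pocket, at -39 mm, 0, 6 mm in the tray frame (axes as the tray). The pocket is 74 mm (x) by 62 mm (y) inside; dividers beside it reach 25 mm above the table, outer walls 28 mm.
- shelf: Fixed low white shelf, stock on its rear half (from 115 mm behind the edge). Origin: on the table under the middle of its front edge; +x points in under the shelf, y left, z up. Board 230 deep, 250 wide, underside 92, top 106 mm above the table. Bay between side panels 168 mm wide, from 10 mm to the back panel 215 mm behind the edge. Keep the tray's push on any of it, stop included, under 15 N.
- stop: Fixed hanger of the sprung stop under the shelf; origin and axes as the shelf's: they do NOT tell the pad's place. Rubber pad, 110 mm wide, 6 to 28 mm up, facing the tray; untouched, its face lies 98 to 138 mm behind the edge, different each time, unseen. It gives on a 0.5 N/mm spring for 14 mm (7 N), then is solid. Press it over 4 N for 0.3 s; let go, the tray's friction keeps it against the pad.
- mug: White mug, 80 mm wide, 90 mm tall, far left; origin at centre of its underside. To be left alone.
- tin: Tin can with green label, 54 mm diameter, 85 mm tall, on the side of the tray opposite to the red-capped jar; origin at centre of its underside. To be left alone.
- padlock: Brass padlock standing at the right, 42 mm wide, 64 mm tall; origin at centre of its underside. To be left alone.
- wrench: Steel wrench lying at the right; origin on its underside. To be left alone.
Things that resemble listed ones, but are neither listed nor needed, are in the scene too. What is shaped like the part that bears jar_l_mid but purple is not meant.

How it is judged:
On the way, in this order (a step that is already met when the one before it is completed fails the run):
1. the red-capped jar stands upright on the floor of the tray's front middle pocket, let go (x of jar_mid in the frame of tray between -0.056 and -0.022 m and y of jar_mid in the frame of tray between -0.017 and 0.017 m and z of jar_mid in the frame of tray below 0.047 m and angle between jar_mid's own z axis and vertical below 0.12 rad and contact force between the fingers and jar below 0.1 N and linear speed of jar below 0.02 m/s), for 0.2 s.
2. the tray, straight under the shelf, presses the sprung stop with 4 N or more (over half its travel) (contact force between tray and stop above 4 N and angle between the x axis of tray and the x axis of shelf, either way round below 0.07 rad), for 0.3 s.
At the end, for the whole second after the job is handed in: The tray lies flat on the table under the shelf, in line with it within 4 degrees, at rest and still leaning on the stop with more than 0.4 N; all three jars stand upright in their pockets (within 17 mm of the pocket's centre) (x of jar_mid in the frame of tray between -0.056 and -0.022 m and y of jar_mid in the frame of tray between -0.017 and 0.017 m and z of each of jar_mid, jar_l_mid, jar_r_mid in the frame of tray below 0.047 m and angle between each of jar_mid, jar_l_mid, jar_r_mid's own z axis and vertical below 0.12 rad and x of jar_l_mid in the frame of tray between 0.022 and 0.056 m and y of jar_l_mid in the frame of tray between 0.02 and 0.054 m and x of jar_r_mid in the frame of tray between 0.022 and 0.056 m and y of jar_r_mid in the frame of tray between -0.054 and -0.02 m and contact force between tray and stop above 0.4 N and angle between the x axis of tray and the x axis of shelf, either way round below 0.07 rad and x of tray in the frame of shelf above 0.012 m and height (world z) of tray below 0.004 m and angle between tray's own z axis and vertical below 0.04 rad and linear speed of tray below 0.01 m/s); the robot touches nothing.
It fails at once if the tray is pressed against the shelf, its panels or its stop with more than 15 N (contact force between tray and shelf above 15 N).
It fails at once if a jar touches the shelf (over 0.5 N) (contact force between any of jar, jar_l, jar_r and shelf above 0.5 N).
It fails at once if a jar tips over by more than 30 degrees (angle between any of jar_mid, jar_l_mid, jar_r_mid's own z axis and vertical above 0.52 rad).
It fails at once if the tray is lifted off the table by more than 10 mm (height (world z) of tray above 0.01 m).
It fails at once if mug, tin, padlock or wrench is moved more than 20 mm (distance of any of mug, tin, padlock, wrench from where it was at the start of the episode above 0.02 m).
It also fails if it takes over 72 s, if anything falls off the work surface, if the arm or the gripper's body presses on something with over 40 N, if the wrist force passes 120 N, or if a joint passes its speed limit or range.

## Robot

A 7-joint arm with a two-finger parallel gripper is mounted at the origin on the work surface. World frame = base frame: x ahead of the robot, y to its left, z up, the work surface at z = 0. Lengths are in m, angles in rad, forces in N, time in s.
With the tool pointing down it reaches from about 0.425 to 0.95 m from the base axis. Payload 4.7 kg.
Tool frame: the origin (TCP) lies between the finger pads; the fingertips stand 25 mm ahead of it and the grasp point (between the pads) lies 6 mm ahead of it; x points along the fingers, z is the direction in which the jaws open and shut, and the axes are right-handed (so a half turn about x gives the same grasp; the last joint's range is limited). The gripper opens to 85 mm and grips with 20 to 120 N. Pads are 22 mm wide; open, the fingers measure 114 mm over their backs; the gripper's body (76 mm by 85 mm) begins 54 mm behind the grasp point. The pads swing forward as they close: fully open they stand 13 mm farther back than shut.
Start: joints at [1.153, 0.469, -0.049, 1.532, 0.024, 1.141, -0.082], TCP at [0.256, -0.625, 0.256] pointing down, gripper open.
Joint ranges: [-2.59, 2.59], [-0.33, 1.99], [-1.39, 1.29], [0.1, 2.45], [-1.04, 4.18], [0.21, 1.99], [-2.66, 2.66]. Speed limits (rad/s): [2.57, 2.57, 3.14, 3.14, 3.14, 3.14, 3.14].

## Interface

Orientations are given as a 3x3 rotation matrix whose columns are the frame's x, y, z axes.
In Python, from rig import * gives the robot as it stands. Calls block until the motion is done:
- movep(position, orientation): joint-space move of the TCP to a pose.
- move_l(position, attitude=None, feed=0.15, until_force=None): straight line of the TCP; attitude=None keeps the orientation; feed is the mean speed in m/s. With until_force (N) it stops when the force on the tool has changed by that much, and returns True; else False.
- move_joints(angles): joint-space move.
- command_gripper(opening, newtons=None): finger opening in m; newtons is the grip in N (None keeps the last); returns when the fingers have stopped.
- sleep(seconds).
- inverse_kinematics(position, orientation): joint angles nearest the present ones, or None.
- sense(): the state.
- camera(name): name is "side" or "top"; returns (picture, depth): 480x640x3 uint8, red, green, blue; 480x640 float32, m along the optical axis (not along the pixel's ray), 0 where there is no reading.
- camera_params(name): a dict with "K" (3x3 intrinsics, pixels), "position" and "rotation" of the camera in the world. Camera axes: x right, y down, z forward; pixel columns grow to the right and rows downward; lengths in m; the calibration is good to about 2 mm. A picture is of the moment at which its call begins. camera_params takes no time and is no camera call.
A pose or a line that the arm cannot do raises Unreachable and nothing moves.
- finish_job(): hands the job in, once; it reports no verdict.
The state is a dict: "time_s": time; "joint_pos": joint angles; "qd": joint speeds; "joint_efforts": joint torques, N m; "position": TCP position; "tcp_rot": TCP orientation; "wrist_force": force on the tool from outside, world axes, zero at the start; "ft_torque": the same for the moment, N m; "finger_gap": finger opening in m.
Only numpy, scipy, OpenCV 4.12 (cv2) and the standard library are available. Lean on these libraries where they do the work, as an engineer would, in place of code of your own. Each camera call takes 0.05 s, during which the arm holds its last target.

## Working session

There is one attempt and no reset: what is moved stays moved. The work goes in short steps, each a Python script; the robot and the scene stay as the last script left them, time stands still between calls to the robot, and variables do not carry over. Pictures are saved under pics/ and viewed, and the job is handed in when it is done.

```bash
mkdir -p pics
python3 - <<'E'
from rig import *
import cv2,numpy as np
for n in("top","side"):
    p,d=camera(n); cv2.imwrite(f"pics/{n}0.png",p[:,:,::-1]); np.save(f"{n}0.npy",d); np.save(f"{n}0_rgb.npy",p)
    c=camera_params(n); print(n,c)
s=sense(); print(s)
E
```

```text
top {'K': array([[571.80802034,   0.        , 314.93620676],
       [  0.        , 571.80802034, 234.36355011],
       [  0.        ,   0.        ,   1.        ]]), 'position': array([ 0.43272453, -0.04807359,  1.48155921]), 'rotation': array([[-0.00852053, -0.9966542 ,  0.0812884 ],
       [-0.99991474,  0.00929632,  0.00916992],
       [-0.00989492, -0.08120334, -0.99664844]])}
side {'K': array([[452.68579795,   0.        , 316.11494599],
       [  0.        , 452.68579795, 241.83585561],
       [  0.        ,   0.        ,   1.        ]]), 'position': array([0.31207891, 0.72665769, 0.51854844]), 'rotation': array([[-0.961477  , -0.11611707,  0.2491562 ],
       [-0.27421613,  0.46836971, -0.83990197],
       [-0.01917026, -0.87586908, -0.48216788]])}
{'time_s': 0.1, 'joint_pos': array([ 1.15308178,  0.46940019, -0.0485659 ,  1.53358207,  0.02410078,
        1.14098046, -0.0822749 ]), 'qd': array([ 0.00128531, -0.00323712,  0.0003506 , -0.00222086, -0.00167709,
        0.00021162, -0.00176562]), 'joint_efforts': array([ 7.76305460e-04, -5.11517322e+01, -4.69709281e-02, -2.38392001e+01,
        1.08171394e-02,  4.40926829e-03,  4.53124301e-05]), 'position': array([ 0.255704  , -0.62417572,  0.25533644]), 'tcp_rot': array([[-7.45494503e-04,  9.25348202e-01,  3.79117593e-01],
       [ 1.62144679e-03,  3.79118318e-01, -9.25346785e-01],
       [-9.99998408e-01, -7.51219357e-05, -1.78303350e-03]]), 'wrist_force': array([ 0.68428194, -0.08869307,  0.53270004]), 'ft_torque': array([-0.02673105, -0.01703193,  0.07235738]), 'finger_gap': 0.08552840461900862}
```

View pics/top0.png

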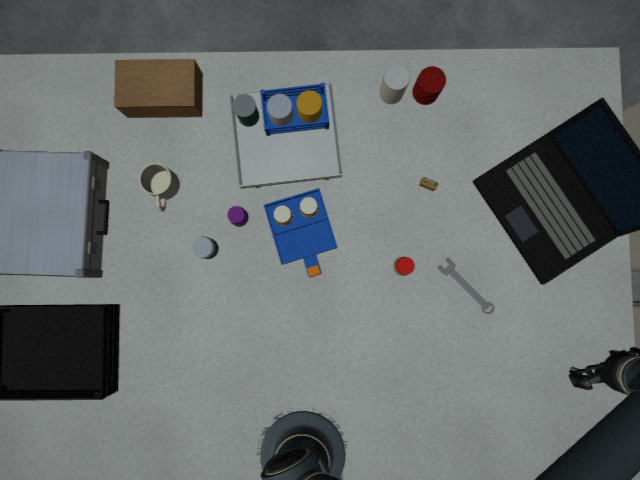

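View pics/side0.png

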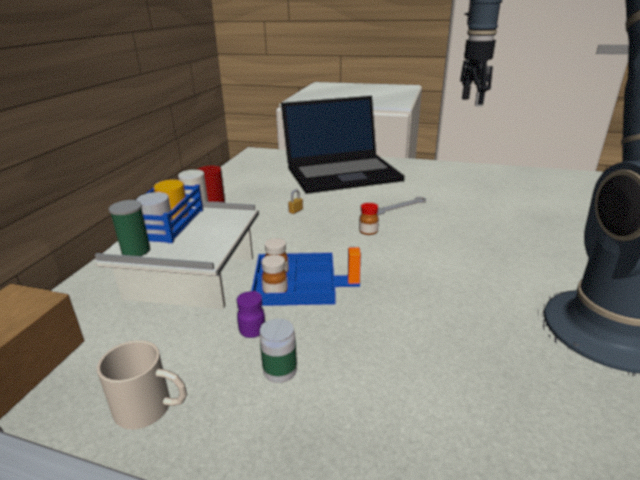

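The top view shows the red jar at (404,266), the tray around (300,228) with its orange handle at (313,269), and the shelf's front edge from (240,186) to (340,178). The tin is at (205,247) and the purple decoy at (237,215). Next I'll measure these.

```bash
cat > h.py <<'E'
import numpy as np,cv2
from rig import *
def ray(n,uv,z):
    c=camera_params(n); uv=np.atleast_2d(uv).astype(float)
    r=(np.linalg.inv(c["K"])@np.c_[uv,np.ones(len(uv))].T).T@c["rotation"].T
    t=(z-c["position"][2])/r[:,2]; return c["position"]+r*t[:,None]
def proj(n,P):
    c=camera_params(n); q=(np.atleast_2d(P)-c["position"])@c["rotation"]@c["K"].T
    return q[:,:2]/q[:,2:]
def mask(p,lo,hi,box=None):
    h=cv2.cvtColor(p,cv2.COLOR_RGB2HSV); m=cv2.inRange(h,np.array(lo),np.array(hi))
    if box:
        k=np.zeros_like(m);x0,y0,x1,y1=box;k[y0:y1,x0:x1]=255;m&=k
    return m
def cents(m,amin=30):
    n,l,s,c=cv2.connectedComponentsWithStats(m)
    return [(c[i],s[i]) for i in range(1,n) if s[i][4]>=amin]
E
python3 - <<'E'
from h import *
p=np.load("top0_rgb.npy"); d=np.load("top0.npy")
cv2.imwrite("pics/t0z.png",cv2.resize(p[150:300,180:440,::-1],None,fx=3,fy=3,interpolation=cv2.INTER_CUBIC))
m=mask(p,(0,150,80),(8,255,255))|mask(p,(172,150,80),(180,255,255))
for c,s in cents(m): print("red",c,s,ray("top",c,.07))
m=mask(p,(8,170,120),(18,255,255))
for c,s in cents(m,15): print("orange",c,s,ray("top",c,.075))
m=mask(p,(100,150,50),(125,255,255),(250,180,350,290))
for c,s in cents(m): print("blue",c,s)
cn=max(cv2.findContours(m,cv2.RETR_EXTERNAL,cv2.CHAIN_APPROX_NONE)[0],key=cv2.contourArea)
print(cv2.minAreaRect(cn)); a=cv2.approxPolyDP(cn,4,True)[:,0]; print(np.c_[a,ray("top",a,.028)[:,:2]].round(3))
for u,v in [(283,215),(308,206),(205,246),(404,266),(300,250),(290,150),(290,180),(400,300)]: print(u,v,1.4816-d[v,u], )
# height map of depth
c=camera_params("top");vv,uu=np.mgrid[:480,:640]
r=np.stack([(uu-c["K"][0,2])/c["K"][0,0],(vv-c["K"][1,2])/c["K"][1,1],np.ones_like(uu)],-1)*d[...,None]
W=r@c["rotation"].T+c["position"]; np.save("W0.npy",W)
z=np.clip(W[...,2]*255/.15,0,255).astype(np.uint8)
cv2.imwrite("pics/t0h.png",cv2.resize(cv2.applyColorMap(z[60:300,180:440],cv2.COLORMAP_JET),None,fx=2.4,fy=2.4,interpolation=cv2.INTER_NEAREST))
E
```

```text
red [431.52951699  79.43291592] [418  67  28  26 559] [[ 0.93798677 -0.33313379  0.07      ]]
red [404.9125     265.34166667] [397 257  17  18 240] [[ 0.46926382 -0.25597288  0.07      ]]
orange [313.41666667 270.27083333] [308 265  12  11  96] [[ 0.45901723 -0.03064694  0.075     ]]
blue [301.44284278 230.74857526] [ 264  188   73   80 2983]
((301.5553283691406, 230.96444702148438), (72.75690460205078, 57.475791931152344), 73.20162963867188)
[[ 3.18e+02  1.88e+02  6.71e-01 -4.40e-02]
 [ 2.64e+02  2.05e+02  6.28e-01  9.50e-02]
 [ 2.82e+02  2.63e+02  4.79e-01  5.00e-02]
 [ 3.03e+02  2.57e+02  4.94e-01 -4.00e-03]
 [ 3.06e+02  2.67e+02  4.68e-01 -1.10e-02]
 [ 3.18e+02  2.64e+02  4.76e-01 -4.20e-02]
 [ 3.17e+02  2.52e+02  5.06e-01 -4.00e-02]
 [ 3.36e+02  2.47e+02  5.19e-01 -8.80e-02]]
283 215 0.066633224
308 206 0.06898427
205 246 0.079926014
404 266 0.073130846
300 250 0.00861454
290 150 0.08494985
290 180 0.09023297
400 300 0.015016675
```

View pics/t0z.png

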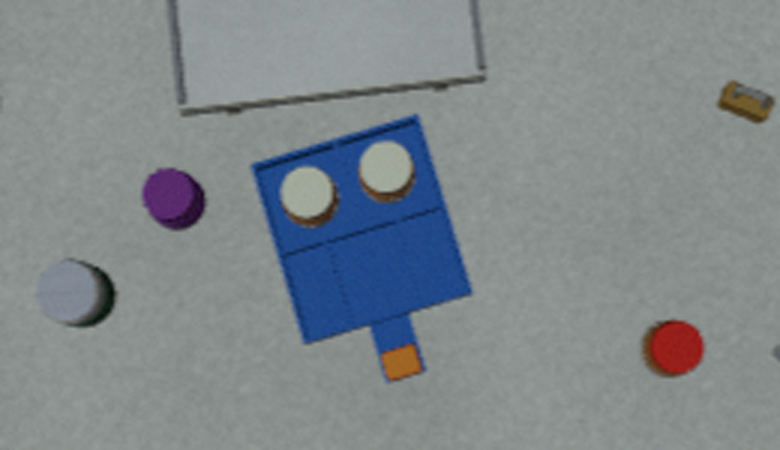

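View pics/t0h.png

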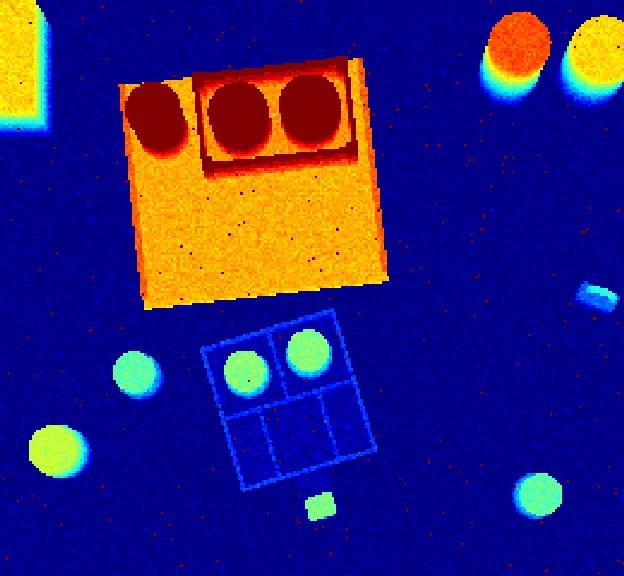

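```bash
cat >> h.py <<'E'
def worldmap(d,n="top"):
    c=camera_params(n);vv,uu=np.mgrid[:480,:640]
    r=np.stack([(uu-c["K"][0,2])/c["K"][0,0],(vv-c["K"][1,2])/c["K"][1,1],np.ones_like(uu)],-1)*d[...,None]
    return r@c["rotation"].T+c["position"]
def shelf_pose(d):
    W=worldmap(d); z=cv2.medianBlur(W[...,2].astype(np.float32),3)
    pts=[]
    for u in range(246,337):
        v=np.where(z[130:200,u]>.095)[0]
        if len(v): pts.append((u,130+v.max()+.5))
    P=ray("top",pts,.106)
    vx,vy,x0,y0=cv2.fitLine(P[:,:2].astype(np.float32),cv2.DIST_HUBER,0,.001,.001).ravel()
    if vy<0: vx,vy=-vx,-vy   # along +y
    ex=np.array([vy,-vx]); yaw=np.arctan2(ex[1],ex[0])
    L=[];R=[]
    for v in range(145,178):
        u=np.where(z[v,215:360]>.095)[0]; L.append((215+u.min()-.5,v)); R.append((215+u.max()+.5,v))
    ey=np.array([-ex[1],ex[0]])
    yl=np.median(ray("top",L,.106)[:,:2]@ey); yr=np.median(ray("top",R,.106)[:,:2]@ey)
    fx=np.array([x0,y0])@ex
    return fx*ex+(yl+yr)/2*ey,yaw,yl-yr
def tray_pose(p,box):
    m=mask(p,(100,150,40),(128,255,255),box)
    m=cv2.morphologyEx(m,cv2.MORPH_CLOSE,np.ones((25,25)))
    m=cv2.morphologyEx(m,cv2.MORPH_OPEN,np.ones((21,21)))
    cn=max(cv2.findContours(m,cv2.RETR_EXTERNAL,cv2.CHAIN_APPROX_NONE)[0],key=cv2.contourArea)
    P=ray("top",cn[:,0],.028)[:,:2].astype(np.float32)
    return cv2.minAreaRect(P)
E
python3 - <<'E'
from h import *
p=np.load("top0_rgb.npy"); d=np.load("top0.npy")
c,y,w=shelf_pose(d); print("shelf",c,np.degrees(y),w)
print(tray_pose(p,(250,180,350,290)))
W=worldmap(d); z=W[...,2]
# tray from rim heights
m=((z>.018)&(z<.04)); k=np.zeros_like(m);k[185:268,258:342]=1;m&=k
m=cv2.medianBlur((m*255).astype(np.uint8),3)
P=W[m>0][:,:2].astype(np.float32); print("rim",cv2.minAreaRect(P))
# white caps
g=mask(p,(0,0,150),(179,110,255),(262,190,340,240))
for c,s in cents(g): print("cap",c,s,ray("top",c,.07))
# handle from depth
m=np.abs(z-.075)<.006; 
for box in [(295,255,335,285),(385,245,425,285),(258,185,325,235)]:
    k=np.zeros_like(m);x0,y0,x1,y1=box;k[y0:y1,x0:x1]=1
    for c,s in cents(((m&k)*255).astype(np.uint8),20): print("h",c,s,ray("top",c,.075))
p=np.load("side0_rgb.npy")
m=mask(p,(0,150,80),(8,255,255))|mask(p,(172,150,80),(180,255,255))
for c,s in cents(m): print("side red",c,s,ray("side",c,.065))
m=mask(p,(8,170,120),(18,255,255))
for c,s in cents(m,15): print("side orange",c,s)
E
```

```text
shelf [0.67231911 0.02396101] 6.080095 0.25173038128416997
((0.5616548657417297, -0.00030875205993652344), (0.18345792591571808, 0.1461973935365677), 16.28093719482422)
rim ((0.5739624500274658, 0.004729129374027252), (0.160417839884758, 0.15045775473117828), 16.484508514404297)
cap [308.06341463 205.12195122] [300 198  17  16 205] [[ 0.62099165 -0.01861152  0.07      ]]
cap [281.60487805 213.45853659] [274 206  16  16 205] [[0.6007612  0.04732285 0.07      ]]
h [313.00909091 270.43636364] [307 265  13  12 110] [[ 0.45862021 -0.0296427   0.075     ]]
h [405.11347518 265.45390071] [397 257  17  18 141] [[ 0.46885505 -0.25572292  0.075     ]]
h [307.94618834 205.20179372] [300 197  17  17 223] [[ 0.62012824 -0.01842377  0.075     ]]
h [281.36607143 213.89285714] [273 206  18  17 224] [[0.5990892  0.04758085 0.075     ]]
side red [212.51371115 181.976234  ] [198 165  25  36 547] [[ 0.91923677 -0.32472965  0.065     ]]
side red [369.0872093  208.63372093] [361 203  17  12 172] [[ 0.46877335 -0.25168335  0.065     ]]
side orange [368.91071429 218.22321429] [362 214  15   9 112]
side orange [353.82608696 264.74184783] [349 248  11  35 368]
side orange [273.26712329 277.73287671] [264 273  20  10 146]
```

```bash
cat >> h.py <<'E'
def R(yaw): # jaws along -y of a frame turned by yaw
    z=np.array([np.sin(yaw),-np.cos(yaw),0]); x=np.array([0,0,-1.]); return np.c_[x,np.cross(z,x),z]
E
python3 - <<'E'
from h import *
o=R(np.radians(16.4)); xy=(0.469,-0.255)
movep([*xy,.17],o); print(sense()["position"])
print(move_l([*xy,.051],feed=.12,until_force=6)); print(sense()["position"])
command_gripper(0.03,30); s=sense(); print(s["finger_gap"],s["position"],s["time_s"])
move_l([*xy,.19],feed=.15)
p,d=camera("side"); cv2.imwrite("pics/s1.png",p[:,:,::-1]); p,d=camera("top"); cv2.imwrite("pics/t1.png",p[:,:,::-1])
s=sense(); print(s["finger_gap"],s["position"],s["wrist_force"],s["time_s"])
E
```

```text
[ 0.46882518 -0.25645744  0.17023009]
False
[ 0.46950334 -0.25526644  0.05162595]
0.046410973821541954 [ 0.46948123 -0.25544612  0.0519339 ] 3.2917
0.046329034170210164 [ 0.46835737 -0.25469421  0.18884057] [ 0.793083    0.93339004 -1.40545484] 4.4667
```

View pics/s1.png

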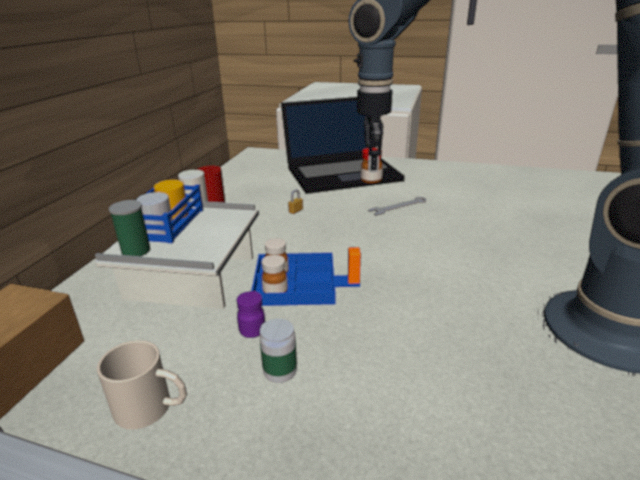

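The side view shows the jar at (372,165), held upright and lifted, so I'll place it.

Run:
```python
from h import *
o=R(np.radians(16.4)); xy=(0.537,-0.006)
movep([*xy,.19],o)
move_l([*xy,.075],feed=.12)
print(move_l([*xy,.0560],feed=.03,until_force=4)); s=sense();print(s["position"],s["wrist_force"])
command_gripper(0.068); 
move_l([*xy,.19],feed=.12)
q=(0.42,-0.15); 
movep([0.45,-0.2,.2],o)
for n in("top","side"):
    p,d=camera(n); cv2.imwrite(f"pics/{n}2.png",p[:,:,::-1]); np.save(f"{n}2_rgb.npy",p); np.save(f"{n}2.npy",d)
print(sense()["time_s"])
p=np.load("top2_rgb.npy");d=np.load("top2.npy")
cv2.imwrite("pics/t2z.png",cv2.resize(p[150:300,180:440,::-1],None,fx=3,fy=3,interpolation=cv2.INTER_CUBIC))
m=mask(p,(0,150,80),(8,255,255))|mask(p,(172,150,80),(180,255,255))
for c,s in cents(m): print("red",c,s,ray("top",c,.076))
z=worldmap(d)[...,2]; m=np.abs(z-.075)<.006
for c,s in cents((m*255).astype(np.uint8)[:300,250:350].copy(),30): c=c+[250,0]; print(c,s[4],ray("top",c,.075))
W=worldmap(d)
m=((z>.018)&(z<.04)); k=np.zeros_like(m);k[185:268,258:342]=1;m&=k
m=cv2.medianBlur((m*255).astype(np.uint8),3)
P=W[m>0][:,:2].astype(np.float32); print("rim",cv2.minAreaRect(P))
c,y,w=shelf_pose(d); print("shelf",c,np.degrees(y),w)
```

```text
True
[ 0.53671804 -0.00602743  0.05791626] [-0.61854958  0.66933469  4.63605665]
9.7
red [431.48318584  79.52212389] [418  67  28  26 565] [[ 0.9356102  -0.33179997  0.076     ]]
red [302.74789916 239.77731092] [294 231  18  18 238] [[ 0.53425609 -0.00498316  0.076     ]]
[307.92376682 205.20627803] 223 [[ 0.62011759 -0.01836811  0.075     ]]
[281.42918455 213.77253219] 233 [[0.59938758 0.04742332 0.075     ]]
[302.04977376 239.49773756] 221 [[ 0.53503564 -0.00323464  0.075     ]]
[312.92792793 270.32432432] 111 [[ 0.45889657 -0.02944565  0.075     ]]
rim ((0.5406297445297241, -0.005267530679702759), (0.23116903007030487, 0.15010002255439758), 16.31231117248535)
shelf [0.67209154 0.02417189] 5.8405538 0.25185232635128907
```

View pics/t2z.png

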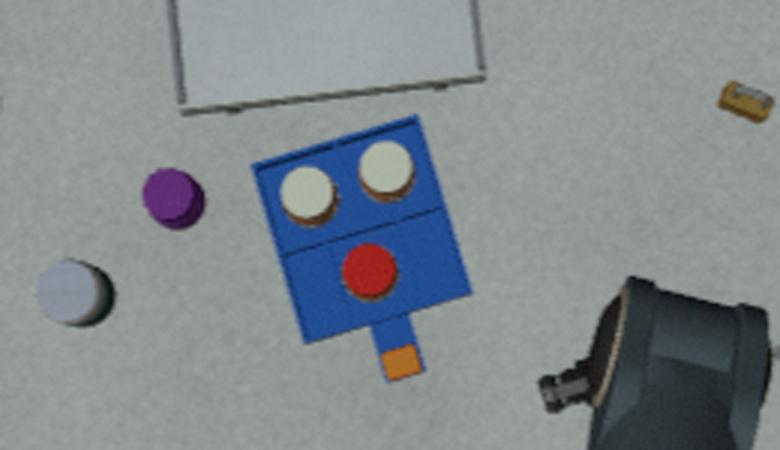

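View pics/side2.png

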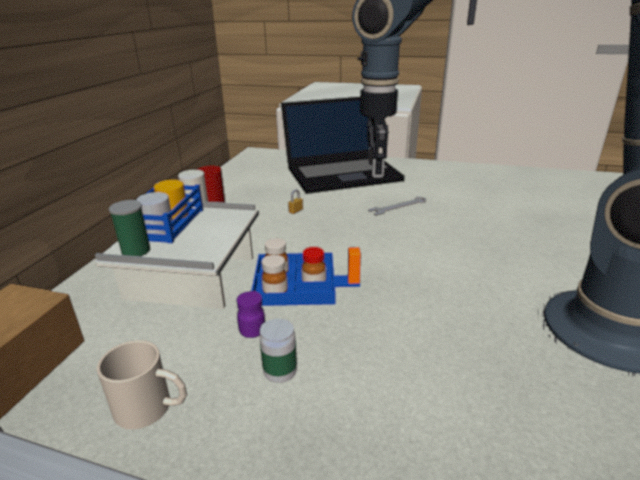

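The top view shows the red cap inside the front middle pocket, at zoom (369,270). It measures about 3 mm from the pocket centre, and the side view at (314,265) shows it upright. Now I'll grip the handle and align the tray with the shelf.

```bash
cat >> h.py <<'E'
SO=np.array([.6722,.0241]); SY=np.radians(5.96); EX=np.array([np.cos(SY),np.sin(SY)]); EY=np.array([-EX[1],EX[0]])
def S(x,y): return SO+x*EX+y*EY
def toS(p): r=np.asarray(p)[:2]-SO; return np.array([r@EX,r@EY])
E
python3 - <<'E'
from h import *
o=R(np.radians(16.4)); xy=(0.459,-0.0295)
movep([*xy,.17],o)
print(move_l([*xy,.061],feed=.1,until_force=6)); print(sense()["position"])
command_gripper(0.02,60); s=sense(); print(s["finger_gap"],s["position"],s["wrist_force"],s["time_s"])
move_l([*S(-.225,0),.061],R(SY),feed=.03)
sleep(.2);s=sense(); print(toS(s["position"]),s["position"],s["wrist_force"],s["time_s"])
for n in("top","side"):
    p,d=camera(n); cv2.imwrite(f"pics/{n}3.png",p[:,:,::-1]); np.save(f"{n}3_rgb.npy",p); np.save(f"{n}3.npy",d)
cv2.imwrite("pics/t3z.png",cv2.resize(np.load("top3_rgb.npy")[150:300,180:440,::-1],None,fx=3,fy=3,interpolation=cv2.INTER_CUBIC))
d=np.load("top3.npy");z=worldmap(d)[...,2]; m=np.abs(z-.075)<.006
for c,s in cents((m*255).astype(np.uint8)[:260,250:350].copy(),80): c=c+[250,0]; P=ray("top",c,.075)[0]; print(c,s[4],P,toS(P))
E
```

```text
False
[ 0.45948157 -0.02952885  0.06148112]
0.02961527497050433 [ 0.459462   -0.02988823  0.06160594] [-0.77401924 -0.95278559  6.43470973] 12.1
[-0.22417618 -0.00149374] [ 0.44939068 -0.00066281  0.0615959 ] [ 1.48983231 -5.32808153  5.18121701] 13.5167
[307.95067265 209.91479821] 223 [ 0.60836656 -0.01834634  0.075     ] [-0.06789578 -0.03558881]
[280.62272727 212.86363636] 220 [0.60167257 0.04941371 0.075     ] [-0.06751778  0.03250004]
[295.78995434 242.42922374] 219 [0.52793042 0.01225476 0.075     ] [-0.14471969  0.0031989 ]
```

View pics/t3z.png

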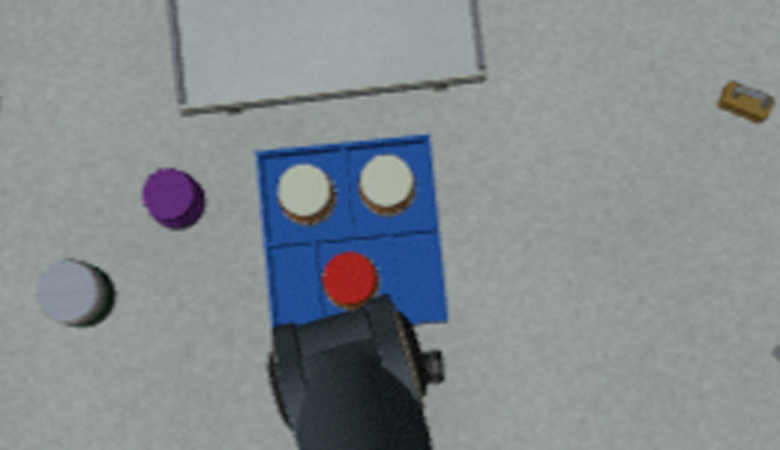

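View pics/side3.png

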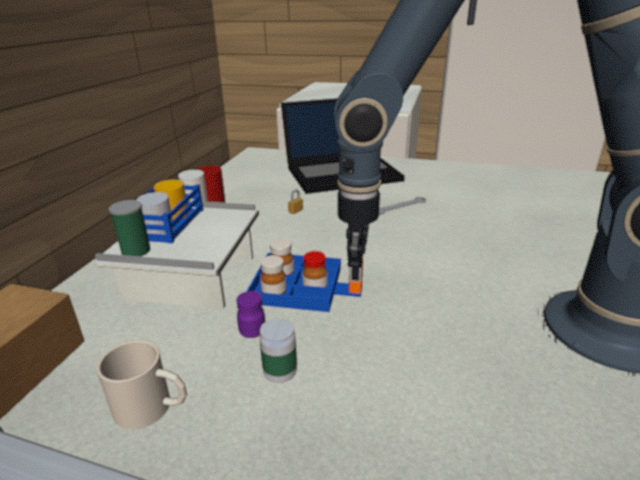

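```bash
cat >> h.py <<'E'
def tray_edges(p,v0,v1,ztop=.028,rear=None):
    m=mask(p,(100,150,40),(128,255,255),(225,160,360,262))
    L=[];Rr=[]
    for v in range(v0,v1):
        u=np.where(m[v]>0)[0]
        if len(u): L.append((u.min()-.5,v));Rr.append((u.max()+.5,v))
    out={}
    for n,q in(("L",L),("R",Rr)):
        P=ray("top",q,ztop)[:,:2]; P=np.array([toS(a) for a in P])
        k=np.polyfit(P[:,0],P[:,1],1); r=P[:,1]-np.polyval(k,P[:,0]); g=abs(r)<.002; k=np.polyfit(P[g,0],P[g,1],1)
        out[n]=(np.degrees(np.arctan(k[0])).round(2),np.polyval(k,P[:,0].mean()).round(4),g.sum())
    if rear:
        q=[(u,np.where(m[:,u]>0)[0].min()-.5) for u in range(*rear)]
        P=np.array([toS(a) for a in ray("top",q,ztop)[:,:2]]); k=np.polyfit(P[:,1],P[:,0],1)
        out["rear"]=(-np.degrees(np.arctan(k[0])).round(2),k[1].round(4))
    return out
E
python3 - <<'E'
from h import *
print(tray_edges(np.load("top3_rgb.npy"),202,250,rear=(270,320)))
s=sense();print(np.degrees(np.arctan2(s["tcp_rot"][0,2],-s["tcp_rot"][1,2])),s["wrist_force"],s["ft_torque"])
z0=s["position"][2]
move_l([*S(-.225,0.0015),.0600+.0015],R(SY),feed=.01); sleep(.2)
s=sense();print(s["position"],toS(s["position"]),s["wrist_force"],s["time_s"])
E
```

```text
{'L': (np.float64(-0.89), np.float64(0.0715), np.int64(48)), 'R': (np.float64(-0.98), np.float64(-0.0751), np.int64(48)), 'rear': (np.float64(-0.85), np.float64(-0.0256))}
5.820614090512319 [ 0.38693575 -5.92367385  5.02429467] [-0.89556258 -0.15064658 -0.27879124]
[0.44853766 0.00155134 0.06161315] [-0.22479468  0.00079701] [ 0.72360637 -5.74853886  2.31746607] 14.125
```

```bash
cat >> h.py <<'E'
Y=SY+np.radians(0.9); ZC=.0612; YC=.001
def fwd(): 
    s=sense(); f=s["wrist_force"]; return toS(s["position"]),f[:2]@EX,f[:2]@EY,f[2],s["time_s"]
E
python3 - <<'E'
from h import *
for x in (-.2,-.16):
    move_l([*S(x,YC),ZC],R(Y),feed=.03); print(fwd())
sleep(.1); print(fwd())
p,d=camera("top"); cv2.imwrite("pics/top4.png",p[:,:,::-1])
cv2.imwrite("pics/t4z.png",cv2.resize(p[150:300,180:440,::-1],None,fx=3,fy=3,interpolation=cv2.INTER_CUBIC))
print(tray_edges(p,195,232)); s=sense(); print(np.degrees(np.arctan2(s["tcp_rot"][0,2],-s["tcp_rot"][1,2])))
E
```

```text
(array([-0.20610038,  0.00128506]), np.float64(-16.129555009811018), np.float64(-1.7749264478746336), np.float64(25.389825088706118), 15.1083)
(array([-0.16634168,  0.00209486]), np.float64(-16.444241117211362), np.float64(-0.12047953429732428), np.float64(22.712190025525462), 16.5917)
(array([-0.16634309,  0.0021298 ]), np.float64(-16.017040104053148), np.float64(-0.4427182553444837), np.float64(24.022957265364752), 16.6917)
{'L': (np.float64(15.8), np.float64(0.0742), np.int64(4)), 'R': (np.float64(0.49), np.float64(-0.0684), np.int64(37))}
7.02946228801322
```

View pics/t4z.png

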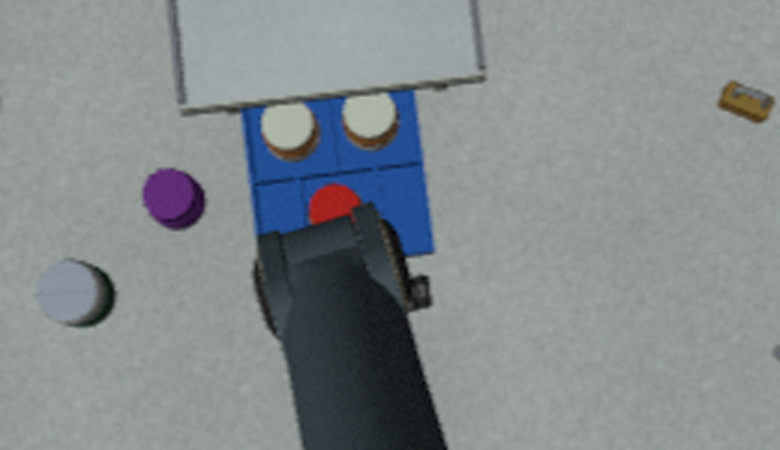

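```bash
sed -i 's/(225,160,360,262)/(255,160,360,262)/' h.py
python3 - <<'E'
from h import *
p=cv2.imread("pics/top4.png")[:,:,::-1].copy()
print(tray_edges(p,188,224))
s=sense();print(s["position"],s["wrist_force"],s["ft_torque"],s["tcp_rot"][:,0])
x,y=s["position"][:2]
for dz in(.001,.002,.003):
    move_l([x,y,ZC+dz],R(SY+np.radians(.4)),feed=.01); sleep(.1); print(dz,sense()["position"],fwd())
    if fwd()[3]<3: break
E
```

```text
{'L': (np.float64(0.61), np.float64(0.0787), np.int64(36)), 'R': (np.float64(0.59), np.float64(-0.0681), np.int64(36))}
[0.50656072 0.00893471 0.06144647] [-16.10293967  -1.21213087  23.45837996] [-0.47345023  3.09188464 -0.03714856] [-0.01370383 -0.00233338 -0.99990338]
0.001 [0.50592862 0.00937401 0.06169435] (array([-0.16690168,  0.00261825]), np.float64(0.008959323346794458), np.float64(0.6496065086596154), np.float64(-6.409277107965974), 17.6417)
```

```bash
cat >> h.py <<'E'
import json,os
def push(xend,step,feed,yt=-.002,yawt=SY+np.radians(.55),fstop=99,settle=.05,prt=1,st=None):
    st=st or json.load(open("st.json")) 
    n=0
    while True:
        st["x"]+=step
        try: move_l([*S(st["x"],st["y"]),st["z"]],R(st["yaw"]),feed=feed)
        finally: json.dump(st,open("st.json","w"))
        sleep(settle)
        s=sense(); q=toS(s["position"]); f=s["wrist_force"]; fx=-f[:2]@EX; fy=f[:2]@EY
        yaw=np.arctan2(s["tcp_rot"][0,2],-s["tcp_rot"][1,2])
        if n%prt==0: print(f"t{s['time_s']:.2f} cmd{st['x']*1e3:.1f} x{q[0]*1e3:.2f} y{q[1]*1e3:.2f} z{s['position'][2]*1e3:.2f} yaw{np.degrees(yaw-SY):.2f} fx{fx:.2f} fy{fy:.2f} fz{f[2]:.2f}")
        n+=1
        st["z"]+=float(np.clip((f[2]-1)/50e3,-.0003,.0003)); st["y"]+=float(np.clip(.3*(yt-q[1]),-.0006,.0006)); st["yaw"]+=float(np.clip(.3*(yawt-yaw),-.003,.003))
        json.dump(st,open("st.json","w"))
        if fx>fstop or st["x"]>=xend-1e-6: return fx
E
python3 - <<'E'
from h import *
push(-.125,.004,.03,fstop=14,st=dict(x=-.1664,y=.002,z=.0620,yaw=SY+np.radians(.4)))
E
```

```text
t17.98 cmd-162.4 x-162.19 y1.83 z61.91 yaw0.37 fx-1.27 fy0.74 fz-6.12
t18.31 cmd-158.4 x-157.71 y1.22 z62.00 yaw0.42 fx-0.66 fy-0.13 fz-5.31
t18.64 cmd-154.4 x-153.77 y0.75 z61.83 yaw0.49 fx0.17 fy0.10 fz-6.07
t18.98 cmd-150.4 x-149.93 y0.23 z61.65 yaw0.52 fx-0.56 fy0.03 fz-5.50
t19.31 cmd-146.4 x-146.12 y-0.28 z61.53 yaw0.53 fx1.28 fy0.45 fz-3.53
t19.64 cmd-142.4 x-142.15 y-0.85 z61.53 yaw0.53 fx0.99 fy0.23 fz-1.67
t19.98 cmd-138.4 x-138.30 y-1.23 z61.52 yaw0.53 fx3.17 fy1.29 fz1.62
t20.31 cmd-134.4 x-134.43 y-1.52 z61.51 yaw0.53 fx3.30 fy-0.04 fz3.96
t20.64 cmd-130.4 x-130.43 y-1.69 z61.50 yaw0.54 fx3.82 fy0.94 fz4.37
t20.98 cmd-126.4 x-126.42 y-1.81 z61.54 yaw0.54 fx4.34 fy-0.90 fz4.75
t21.31 cmd-122.4 x-122.37 y-1.85 z61.49 yaw0.54 fx4.42 fy0.69 fz4.32
```

Run:
```python
from h import *
for n in("top","side"):
    p,d=camera(n); cv2.imwrite(f"pics/{n}5.png",p[:,:,::-1])
    if n=="top": q=p;D=d
cv2.imwrite("pics/t5z.png",cv2.resize(q[150:300,180:440,::-1],None,fx=3,fy=3,interpolation=cv2.INTER_CUBIC))
print(tray_edges(q,190,208),shelf_pose(D))
```

```text
{'L': (np.float64(0.53), np.float64(0.074), np.int64(18)), 'R': (np.float64(0.98), np.float64(-0.0727), np.int64(18))} (array([0.67213561, 0.02399829]), np.float32(0.10448749), np.float64(0.25170922878031315))
```

View pics/t5z.png

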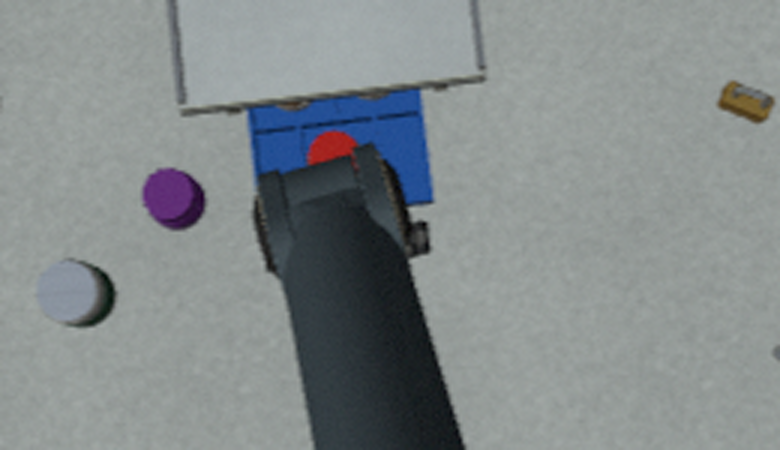

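View pics/side5.png

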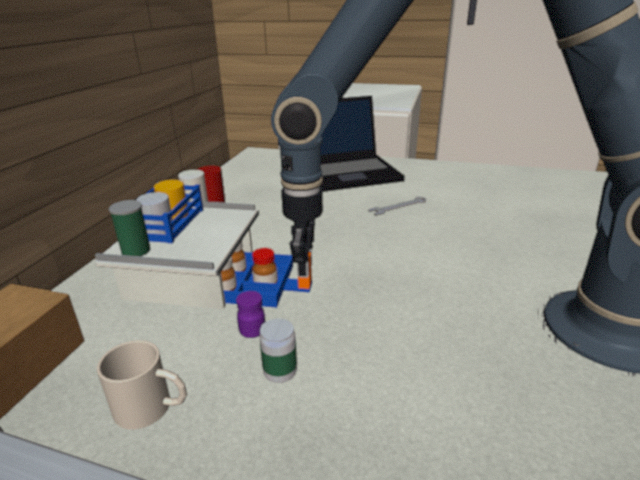

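The tray is centred (y about +0.7 mm, yaw about +0.7°), the jars are clear of the shelf, and sliding takes about 4.4 N. Next I'll feel for the stop.

Run:
```python
from h import *
push(-.05,.002,.02,yawt=SY+np.radians(.1),fstop=7.2)
```

```text
t21.71 cmd-120.4 x-120.86 y-1.85 z61.53 yaw0.55 fx5.64 fy-0.18 fz5.68
t22.01 cmd-118.4 x-118.70 y-1.79 z61.52 yaw0.43 fx4.55 fy0.17 fz3.33
t22.31 cmd-116.4 x-116.36 y-1.84 z61.56 yaw0.33 fx3.29 fy0.83 fz0.58
t22.61 cmd-114.4 x-114.21 y-1.90 z61.53 yaw0.26 fx2.33 fy1.00 fz-0.81
t22.91 cmd-112.4 x-112.16 y-2.03 z61.56 yaw0.20 fx2.36 fy0.40 fz-2.14
t23.21 cmd-110.4 x-110.16 y-2.08 z61.54 yaw0.16 fx1.91 fy1.61 fz-2.19
t23.51 cmd-108.4 x-108.21 y-2.09 z61.53 yaw0.14 fx2.12 fy0.46 fz-1.33
t23.81 cmd-106.4 x-106.21 y-2.06 z61.56 yaw0.13 fx2.49 fy-0.10 fz-0.79
t24.11 cmd-104.4 x-104.31 y-1.96 z61.52 yaw0.13 fx2.43 fy-0.72 fz-0.44
t24.41 cmd-102.4 x-102.31 y-1.93 z61.56 yaw0.12 fx2.52 fy-0.25 fz1.61
t24.71 cmd-100.4 x-100.37 y-1.93 z61.53 yaw0.12 fx3.05 fy0.22 fz1.41
t25.01 cmd-98.4 x-98.36 y-1.96 z61.57 yaw0.12 fx3.88 fy0.12 fz2.30
t25.31 cmd-96.4 x-96.33 y-1.96 z61.55 yaw0.11 fx3.85 fy0.14 fz2.29
t25.61 cmd-94.4 x-94.31 y-1.99 z61.55 yaw0.10 fx3.51 fy0.03 fz1.67
t25.91 cmd-92.4 x-92.32 y-2.02 z61.55 yaw0.10 fx3.38 fy-0.17 fz2.66
t26.21 cmd-90.4 x-90.29 y-2.02 z61.55 yaw0.10 fx3.97 fy0.84 fz2.16
t26.51 cmd-88.4 x-88.27 y-2.04 z61.54 yaw0.10 fx2.90 fy1.13 fz0.69
t26.81 cmd-86.4 x-86.30 y-2.06 z61.54 yaw0.10 fx3.55 fy0.18 fz0.05
t27.11 cmd-84.4 x-84.29 y-1.99 z61.58 yaw0.10 fx3.79 fy0.40 fz1.17
t27.41 cmd-82.4 x-82.27 y-1.94 z61.56 yaw0.11 fx2.62 fy0.77 fz0.66
t27.71 cmd-80.4 x-80.33 y-1.97 z61.53 yaw0.10 fx3.46 fy0.59 fz0.16
t28.01 cmd-78.4 x-78.30 y-1.98 z61.59 yaw0.11 fx3.04 fy-0.05 fz1.33
t28.31 cmd-76.4 x-76.29 y-2.00 z61.55 yaw0.10 fx3.16 fy0.74 fz0.13
t28.61 cmd-74.4 x-74.33 y-2.01 z61.54 yaw0.10 fx3.56 fy-0.29 fz0.04
t28.91 cmd-72.4 x-72.39 y-2.02 z61.55 yaw0.10 fx3.59 fy-0.78 fz1.65
t29.21 cmd-70.4 x-70.73 y-2.04 z61.57 yaw0.10 fx4.64 fy-0.50 fz2.80
t29.51 cmd-68.4 x-69.13 y-2.03 z61.55 yaw0.10 fx6.14 fy0.84 fz2.60
t29.81 cmd-66.4 x-67.56 y-2.01 z61.56 yaw0.10 fx7.32 fy0.24 fz5.06
```

Run:
```python
from h import *
st=json.load(open("st.json"))
for i in range(14):
    st=json.load(open("st.json"))
    push(st["x"]+.0010,.0010,.01,yawt=SY+np.radians(.1),settle=.1)
    fs=[];
    for k in range(4):
        q,fx,fy,fz,t=fwd(); fs.append(-fx-3.2-.43*(fz-.7)); sleep(.02)
    print("est",np.mean(fs).round(2),"travel",(q[0]+.072)*1e3)
    if np.mean(fs)>5.0 or q[0]>-.0612: break
```

```text
t30.16 cmd-65.4 x-67.06 y-2.06 z61.57 yaw0.09 fx7.91 fy-0.30 fz5.59
est 3.34 travel 4.92678732670207
t30.57 cmd-64.4 x-66.23 y-2.05 z61.56 yaw0.10 fx8.48 fy0.47 fz4.45
est 3.98 travel 5.787671718506707
t30.99 cmd-63.4 x-65.45 y-2.07 z61.55 yaw0.09 fx9.68 fy-0.59 fz5.38
est 4.21 travel 6.567464735958331
t31.41 cmd-62.4 x-64.62 y-2.06 z61.56 yaw0.10 fx9.22 fy-0.47 fz3.57
est 4.62 travel 7.381358371536403
t31.82 cmd-61.4 x-63.84 y-2.04 z61.56 yaw0.09 fx10.40 fy0.36 fz4.85
est 4.91 travel 8.163342949790112
t32.24 cmd-60.4 x-63.04 y-2.06 z61.53 yaw0.09 fx10.72 fy0.00 fz3.64
est 5.98 travel 8.95095802641588
```

Run:
```python
from h import *
st=json.load(open("st.json"))
push(st["x"]+.0020,.0010,.01,yawt=SY+np.radians(.1),settle=.2)
for i in range(5):
    sleep(.15); print(fwd())
print("backing off")
st=json.load(open("st.json"))
for i in range(8):
    push(st["x"]-.0005*(i+1),-.0005,.01,yawt=SY+np.radians(.1),settle=.1)
    if -fwd()[1]<3.5: break
```

```text
t32.76 cmd-59.4 x-62.22 y-2.05 z61.55 yaw0.10 fx12.17 fy0.08 fz5.16
t33.21 cmd-58.4 x-61.41 y-2.03 z61.54 yaw0.10 fx11.49 fy0.51 fz5.14
(array([-0.06140852, -0.00202022]), np.float64(-11.958787570692053), np.float64(-0.8909413924015347), np.float64(5.666939837668506), 33.3583)
(array([-0.06142321, -0.00203849]), np.float64(-11.239033448737471), np.float64(0.1516927202588822), np.float64(4.562112147342483), 33.5083)
(array([-0.06140637, -0.00205237]), np.float64(-10.909547955266984), np.float64(0.4734121051688779), np.float64(4.520909323498716), 33.6583)
(array([-0.06138236, -0.0020478 ]), np.float64(-11.392266709008569), np.float64(0.6146948498624011), np.float64(5.603610956456125), 33.8083)
(array([-0.06142566, -0.00203009]), np.float64(-11.950029646606492), np.float64(-0.39584042136077346), np.float64(5.446945511532274), 33.9583)
backing off
t34.31 cmd-58.9 x-61.43 y-2.04 z61.54 yaw0.10 fx10.03 fy-0.35 fz3.18
t34.66 cmd-59.4 x-61.42 y-2.02 z61.54 yaw0.10 fx9.24 fy-0.08 fz2.20
t35.01 cmd-59.9 x-61.41 y-2.05 z61.56 yaw0.10 fx6.56 fy1.14 fz0.09
t35.36 cmd-60.4 x-61.43 y-2.05 z61.58 yaw0.10 fx5.21 fy-0.33 fz-0.95
t35.71 cmd-60.9 x-61.37 y-2.04 z61.83 yaw0.10 fx3.78 fy-0.98 fz-2.86
t36.06 cmd-61.4 x-61.73 y-1.99 z62.00 yaw0.10 fx4.32 fy-1.15 fz-4.01
t36.41 cmd-61.9 x-62.11 y-1.96 z62.04 yaw0.10 fx4.27 fy-1.61 fz-4.22
t36.76 cmd-62.4 x-62.46 y-1.97 z61.99 yaw0.10 fx4.21 fy-1.32 fz-4.40
```

Run:
```python
from h import *
st=json.load(open("st.json"))
st["z"]-=.0004; st["x"]+=.0003; json.dump(st,open("st.json","w"))
for i in range(12):
    st=json.load(open("st.json"))
    push(-1,-.0003,.01,yawt=SY+np.radians(.1),settle=.1)
    if -fwd()[1]<1.2 and abs(fwd()[3])<3: break
```

```text
t37.11 cmd-62.4 x-62.54 y-1.92 z61.66 yaw0.11 fx4.49 fy-1.40 fz-2.17
t37.46 cmd-62.7 x-62.60 y-1.95 z61.58 yaw0.11 fx5.50 fy-1.10 fz-2.43
t37.81 cmd-63.0 x-62.58 y-1.95 z61.57 yaw0.11 fx3.74 fy-1.59 fz-2.17
t38.16 cmd-63.3 x-62.77 y-1.89 z61.59 yaw0.10 fx1.91 fy-1.82 fz-1.56
t38.51 cmd-63.6 x-63.09 y-1.90 z61.54 yaw0.10 fx1.36 fy-1.53 fz-1.19
t38.86 cmd-63.9 x-63.36 y-1.89 z61.58 yaw0.10 fx0.33 fy-2.27 fz1.53
```

Run:
```python
from h import *
command_gripper(0.055); s=sense(); print(s["finger_gap"],fwd())
x,y,z=s["position"]
move_l([x,y,.18],feed=.08)
movep([.45,-.25,.25],R(SY)); print(sense()["time_s"])
for n in("top","side"):
    p,d=camera(n); cv2.imwrite(f"pics/{n}6.png",p[:,:,::-1])
    if n=="top": q=p;D=d
cv2.imwrite("pics/t6z.png",cv2.resize(q[150:300,180:440,::-1],None,fx=3,fy=3,interpolation=cv2.INTER_CUBIC))
print(tray_edges(q,185,193))
zz=worldmap(D)[...,2]
for c,s in cents(((np.abs(zz-.075)<.006)*255).astype(np.uint8)[180:280,250:350].copy(),60): c=c+[250,180]; print(c,s[4],toS(ray("top",c,.075)[0]))
```

```text
0.05458341003193681 (array([-0.06358069, -0.00142836]), np.float64(-0.03166298697353692), np.float64(0.34212253387124153), np.float64(0.2535252445953743), 39.225)
42.0667
{'L': (np.float64(-6.03), np.float64(0.0721), np.int64(6)), 'R': (np.float64(-1.69), np.float64(-0.0737), np.int64(8))}
[293.3853211  211.32110092] 109 [-0.0672844   0.00065546]
```

View pics/t6z.png

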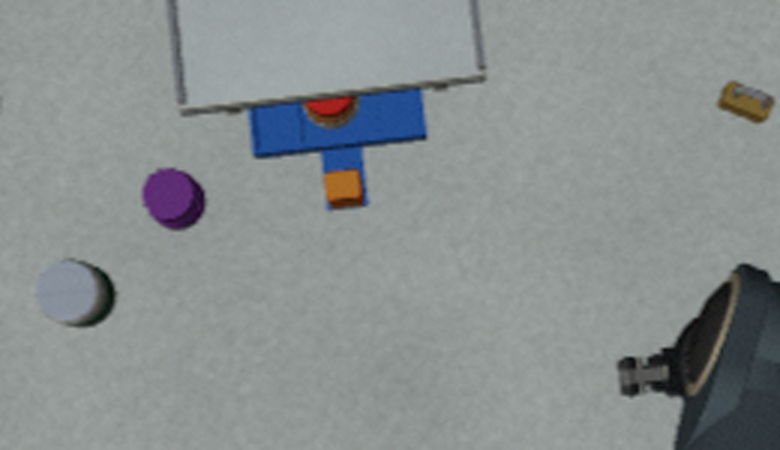

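View pics/side6.png

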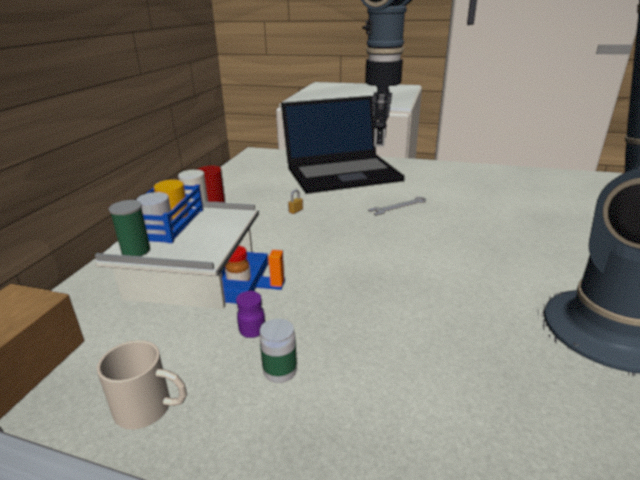

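Run:
```python
from h import *
sleep(1.0)
q,D=camera("top"); zz=worldmap(D)[...,2]
for c,s in cents(((np.abs(zz-.075)<.006)*255).astype(np.uint8)[180:280,250:350].copy(),60): c=c+[250,180]; print(c,s[4],toS(ray("top",c,.075)[0]))
m=mask(q,(100,150,40),(128,255,255),(255,160,360,210))
pts=[(u,np.where(m[:,u]>0)[0].max()+.5) for u in list(range(268,284))+list(range(304,320))]
P=np.array([toS(a) for a in ray("top",pts,.02)[:,:2]]); print("front wall yaw",-np.degrees(np.polyfit(P[:,1],P[:,0],1)[0]))
p0=np.load("top0_rgb.npy")
for b in [(135,155,180,215),(190,230,220,265),(415,172,442,195),(435,252,500,318)]:
    x0,y0,x1,y1=b; print(np.abs(p0[y0:y1,x0:x1].astype(int)-q[y0:y1,x0:x1]).mean())
finish_job()
```

```text
[293.41284404 211.21100917] 109 [-0.06701926  0.0005577 ]
front wall yaw -0.1609538899653477
6.9524691358024695
7.2457142857142856
7.069243156199678
46.64335664335665
the job is handed in; nothing more can be done
```

The jar is in its pocket and the tray is under the shelf, leaning on the stop. I've handed the job in; no verdict is reported.

**What I did:** I stood the red-capped jar in the front middle pocket, about 3 mm from its centre. Then I gripped the handle, turned the tray straight and slid it in. The stop made contact with the handle at about x = -72 mm in the shelf frame. I leaned on it with about 5 N for over half a second, eased off, let go and backed away.

**Last checks:**
- **Tray position:** it is about 0.2° off the shelf's line, and the handle is within 1 mm of centre. It held still over the last second.
- **Stop:** after I let go, the tray sprang back about 3 mm. By the picture, that leaves about 5 mm of spring travel, or roughly 2.5 N. This is inferred, because I could not measure the contact force directly.
- **Jars:** the red-capped jar looks upright in the last side view. The two white-capped jars were hidden under the shelf at the end. They were upright when last seen, part-way in.

**Disagreements and oddities:**
- **Lean on the stop:** just before the deepest press, wrist force gave about 6 N and spring travel about 4.5 N. At the deepest press, travel gave about 5.3 N and force somewhat more.
- **Early part of the slide:** the tray was pushed with about 16 N and pressed down with about 24 N before I corrected the height. This was before the stop and I saw no contact with the shelf.
- **Easing off:** the gripper rose about 0.5 mm.
- **Things to leave alone:** the mug, tin and padlock showed no change against the first picture. That comparison failed for the wrench, most likely because the arm was in the way. In the side view it looks unmoved.

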